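Prop open the service lid of a bench instrument

TASK

Lift the hinged lid of the bench instrument by its pull bar, then swing the prop rod that hangs from the lid forward along the ledge on the instrument's side and seat its tip fully home in the holding hole, so that the rod props the lid open. The hole has to be felt for: slide the tip along the ledge with light pressure, never ramming it, never let the lid slam, and leave the other things on the bench where they are.

Things in the scene. Friction and masses are not known exactly. Their poses are not given: they have to be found in the camera images.
- chassis: Grey bench instrument, fixed to the bench, an open-topped case 180 (x) x 200 (y) x 110 (z) mm closed by a hinged lid; origin at the centre of its underside, z up. Its white front panel (display, knobs) is its +y face; the lid hinge is along its -y top edge; the ledge and the prop rod are on its +x flank. All 'case' coordinates below are in this frame, in mm.
- lid (a joint): Lid angle in rad: 0 closed (level), grows as the front (+y) edge rises, stop at 1.25. The hinge is stiff: above about 0.5 rad the lid stays where it is left, and moving it by the rod takes up to about 5 N either way. It takes 3 to 5 N at the pull bar to raise. With the rod seated it stands near 0.63.
- lid_hinge (a point): Middle of the lid's hinge axis, at case (0, -100, 114); the axis runs along case x. The lid is a 6 mm plate 184 x 204 mm, centred on the plane of the hinge axis.
- pull_bar (a point): Middle of the lid's pull bar: a round steel bar 10 mm thick and 110 mm long, parallel to the hinge, in the lid's plane, 245 mm from the hinge axis and 43 mm beyond the lid's front edge, at case (0, 145, 114) when closed. The bar turns freely between fingers that close across it.
- rod_pin (a point): Pivot of the prop rod on the lid's +x side: 190 mm from the hinge axis in the lid's plane, at case x = 114. The rod swings freely in the vertical plane case x = 114.
- rod: The prop rod: straight round steel, 10 mm thick, 190 mm from its pivot (origin) to its flat tip; its own z axis points from the tip to the pivot. While the lid is shut it leans back with the tip resting on the ledge; with the lid above about 0.75 rad it hangs straight down by its weight, clear of the ledge.
- rod_tip (a point): Middle of the prop rod's flat end (rim rounded 1.5 mm). Seated, it stands about 12 mm below the ledge's top face with the rod leaning slightly forward (tip in front of the pivot). Keep the push of the rod on the ledge well below 25 N.
- rod_handle (a point): Grip point of the prop rod's handle: a round steel bar 10 mm thick that leaves the rod 50 mm above its tip at a right angle and points along case +x for 98 mm; this point is on its axis 60 mm from the rod (case x = 174). Free of other parts all round; it turns freely between fingers that close across it.
- ledge_mark (a point): Point on the level top face of the ledge, behind the holding hole, at case (114, 52, 50). The aluminium ledge is 36 mm wide, in the rod's plane, case y -90 to 125 or more. The hole is 14 mm along y, 16 mm along x, 12 mm deep, bottom closed. The ledge is adjustable: the hole's centre lies anywhere from 10 to 46 mm ahead (+y) of this point and is not measured.
- screwdriver: Bystander: black-handled screwdriver, 160 mm long, lying in front of the instrument; origin under its middle.
- parts_jar: Bystander: clear jar with a black cap, diameter 44, height 55 mm, behind the instrument; origin at the centre of its underside.
- spool: Bystander: grey spool, diameter 54, height 34 mm, behind the instrument; origin at the centre of its underside.

How it is judged:
By the outcome, as a careful person would: the job done as asked, in the order asked, and still so for the second after the job is handed in, with the robot touching nothing.
It also fails if it takes over 72 s, if anything falls off the work surface, if the arm or the gripper's body presses on something with over 40 N, if the wrist force passes 120 N, or if a joint passes its speed limit or range.

ROBOT

A 6-joint arm with a two-finger parallel gripper is mounted at the origin on the work surface. World frame = base frame: x ahead of the robot, y to its left, z up, the work surface at z = 0. Lengths are in m, angles in rad, forces in N, time in s.
With the tool pointing down it reaches from about 0.3 to 0.75 m from the base axis. Payload 8.5 kg.
Tool frame: the origin (TCP) lies midway between the tips of the shut fingers; the grasp point (between the pads) lies 19 mm behind it; x points along the fingers, z is the direction in which the jaws open and shut, and the axes are right-handed (so a half turn about x gives the same grasp; the last joint's range is limited). The gripper opens to 88 mm and grips with 3 to 60 N. Pads are 18 mm wide; open, the fingers measure 123 mm over their backs; the gripper's body (75 mm by 187 mm) begins 45 mm behind the grasp point.
Start: joints at [-1.48, 0.381, 1.297, -0, 1.464, -0.215], TCP at [0.166, -0.524, 0.239] pointing down, gripper open.
Joint ranges: [-3.11, 3.11], [-0.89, 2.33], [0.22, 2.48], [-1.42, 4.56], [0.17, 2.85], [-2.88, 2.88]. Speed limits (rad/s): [2.39, 2.39, 3.14, 3.14, 3.14, 3.14].

INTERFACE

Orientations are given as [roll, pitch, yaw] about the fixed x, y, z axes, in that order (R = Rz(yaw) Ry(pitch) Rx(roll)).
In Python, from bench import arm, vision gives the robot as it stands.
- The arm moves only by the shell command python3 -m handwheel 'ROWS' [OPENING]. ROWS is JSON, a list of rows, each a list of 6 numbers: the shift along the tool's x, y, z in mm, then the turn, a rotation vector about the tool's x, y, z in degrees. A call has 1 to 10 rows; each row shifts and turns the pose as measured when the row begins, along the tool's axes as they then stand; what a row does not reach is not made up. A row lasts 1/8 s, in which the tool goes at most 62.5 mm and 10.7 degrees, less where a joint would pass 70% of its speed; a pose out of reach is approached as far as the arm can. A call with a gripper value outside its range is refused whole. OPENING is the opening, from -1 (shut) to 1 (fully open), set as the call begins (- or left out, the last holds). The fingers move at their own pace and stop on an object; the grip force is fixed at half the most. Time passes only in rows, so rows that do not move let the fingers close. It gives the time, the measured TCP pose, the force and the opening at its end, in the units of the state.
- arm.sense(): the state, without advancing time (a new reading comes with each control period).
- vision.snapshot(name): name is "side" or "top"; returns the picture (420x560x3 uint8, blue, green, red); there is no depth.
- vision.camera_model(name): a dict with "fov_y" (degrees; the focal length in pixels is half the picture's height over the tangent of half this angle, whatever the lens; pixels are square), "cx", "cy" (the principal point, pixels), "T" (4x4, takes a point from camera to world coordinates). Camera axes: x right, y down, z forward; pixel columns grow to the right and rows downward; lengths in m; the calibration is good to about 2 mm. A picture is of the moment at which its call begins. camera_model takes no time and is no camera call.
- arm.sign_off(): hands the job in, once; it reports no verdict.
The state is a dict: "time": time; "qpos": joint angles; "qvel": joint speeds; "tau": joint torques, N m; "position": TCP position; "tool_rot": TCP orientation; "ft_force": force on the tool from outside, world axes, zero at the start; "wrist_torque": the same for the moment, N m; "gripper_width": opening from 0.0 (shut) to 1.0 (fully open).
Only numpy, scipy, OpenCV 4.12 (cv2) and the standard library are available. Lean on these libraries where they do the work, as an engineer would, in place of code of your own. Each camera call takes 0.05 s, during which the arm holds its last target.

## Working session

There is one attempt and no reset: what is moved stays moved. The work goes in short steps, Python scripts to look and compute and a shell command to move; the robot and the scene stay as the last step left them, time stands still between calls to the robot, and variables do not carry over. Pictures are saved under pics/ and viewed, and the job is handed in when it is done.

```bash
ls; mkdir -p pics; python3 - <<'E'
from bench import arm, vision
import cv2
s=arm.sense(); print({k:(s[k]) for k in s})
for n in("side","top"):
    m=vision.camera_model(n); print(n,m)
    cv2.imwrite(f"pics/{n}0.png",vision.snapshot(n))
E
```

```text
pics
{'time': 0.0, 'qpos': array([-1.48029336e+00,  3.81196903e-01,  1.29825296e+00, -5.96690099e-05,
        1.46358057e+00, -2.15322278e-01]), 'qvel': array([ 0.00173722,  0.0001584 , -0.00037147,  0.00034906, -0.00252625,
        0.00023764]), 'tau': array([ 2.25103257e-03, -4.37929952e+01, -2.24558151e+01,  7.15012942e-02,
        3.52394104e-02, -1.01586361e-04]), 'position': array([ 0.16553999, -0.52420466,  0.23813991]), 'tool_rot': array([2.96750299, 1.56935732, 1.70253834]), 'ft_force': array([-0.04485548,  0.1032832 , -0.07400044]), 'wrist_torque': array([-0.0017859 ,  0.00201292,  0.01385032]), 'gripper_width': 1.0005805670943089}
side {'fov_y': 46.12711026542676, 'cx': 262.0670738818813, 'cy': 215.28763935453102, 'T': array([[ 0.99547963, -0.07149193,  0.06252375,  0.46751326],
       [-0.09485525, -0.71529784,  0.69235214, -0.67354878],
       [-0.00477449, -0.69515315, -0.71884581,  0.83748078],
       [ 0.        ,  0.        ,  0.        ,  1.        ]])}
top {'fov_y': 51.20925419472357, 'cx': 275.40353412499695, 'cy': 211.73571272396813, 'T': array([[ 0.00722797, -0.99698612,  0.0772427 ,  0.45110116],
       [-0.99977196, -0.00565268,  0.0205932 ,  0.03282019],
       [-0.02009451, -0.07737394, -0.99679962,  0.94616544],
       [ 0.        ,  0.        ,  0.        ,  1.        ]])}
```

View pics/side0.png

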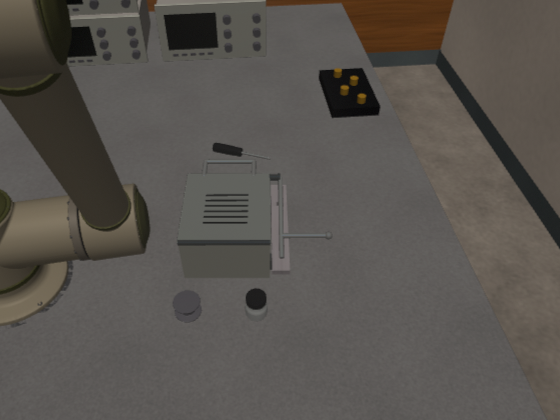

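View pics/top0.png

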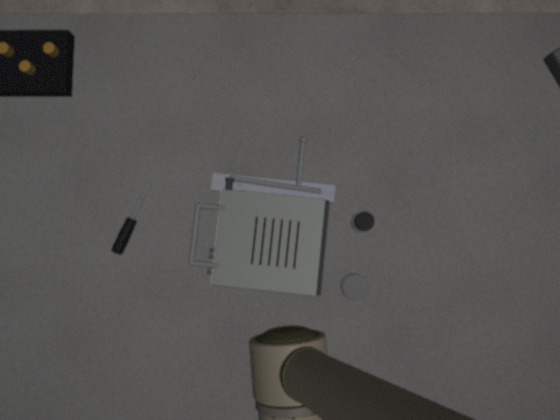

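```bash
cat > h.py <<'E'
import numpy as np, cv2
from bench import arm, vision
def cam(n):
    m=vision.camera_model(n); f=210/np.tan(np.radians(m['fov_y'])/2); return f,m['cx'],m['cy'],np.array(m['T'])
def ray(n,u,v):
    f,cx,cy,T=cam(n); d=T[:3,:3]@np.array([(u-cx)/f,(v-cy)/f,1]); return T[:3,3],d/np.linalg.norm(d)
def onz(n,u,v,z):
    o,d=ray(n,u,v); return o+d*(z-o[2])/d[2]
def proj(n,p):
    f,cx,cy,T=cam(n); c=np.linalg.inv(T)@np.append(p,1); return np.array([cx+f*c[0]/c[2],cy+f*c[1]/c[2]])
def two(a,b):
    A=[];y=[]
    A=np.zeros((3,3));r=np.zeros(3)
    for n,(u,v) in (("side",a),("top",b)):
        o,d=ray(n,u,v);P=np.eye(3)-np.outer(d,d);A+=P;r+=P@o
    return np.linalg.solve(A,r)
E
python3 - <<'E'
import cv2,numpy as np
t=cv2.imread('pics/top0.png')[120:310,180:390]; cv2.imwrite('pics/top0c.png',cv2.resize(cv2.convertScaleAbs(t,alpha=1.6),None,fx=3.0,fy=3.0,interpolation=cv2.INTER_CUBIC))
t=cv2.imread('pics/side0.png')[140:290,165:345]; cv2.imwrite('pics/side0c.png',cv2.resize(cv2.convertScaleAbs(t,alpha=1.3),None,fx=4,fy=4,interpolation=cv2.INTER_CUBIC))
E
```

```text
(no output)
```

View pics/top0c.png

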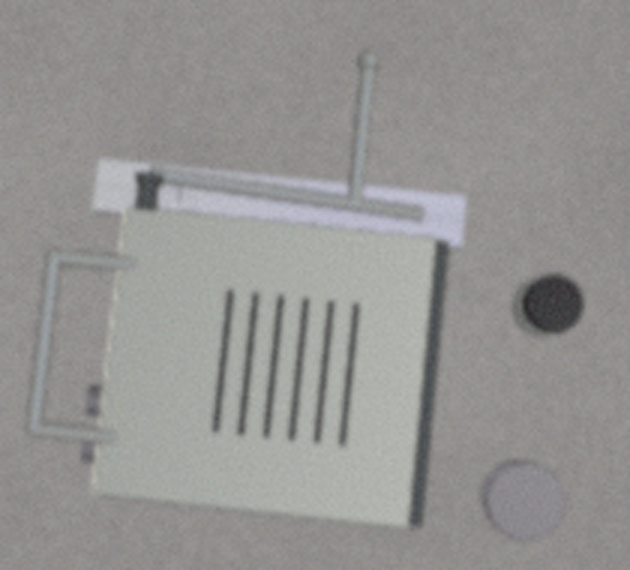

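View pics/side0c.png

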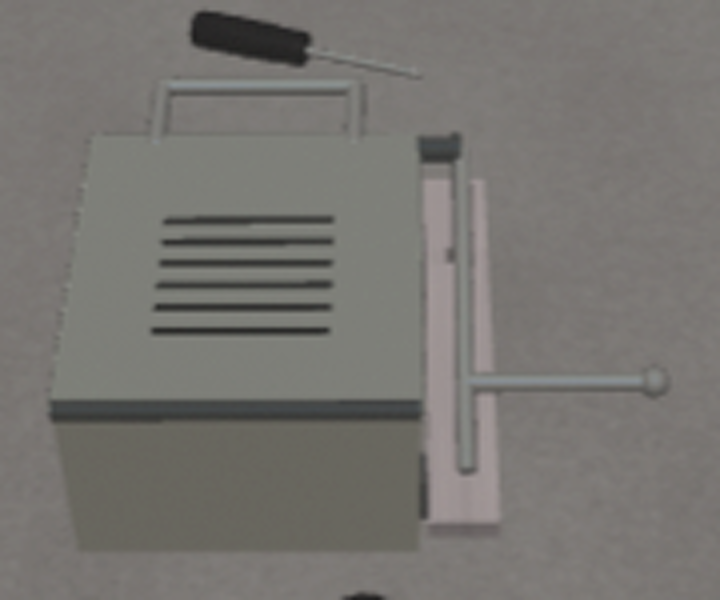

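```bash
python3 - <<'E'
from h import *
def T(x,y): return 180+(x+.5)/3-.5,120+(y+.5)/3-.5
def S(x,y): return 165+(x+.5)/4-.5,140+(y+.5)/4-.5
obs=[]
# case pts (m)
t=[((122,208),(.092,.102,.117)),((93,492),(-.092,.102,.117)),((438,240),(.092,-.100,.117)),((411,525),(-.092,-.100,.117)),((52,258),(.055,.145,.114)),((37,430),(-.055,.145,.114))]
s=[((90,136),(-.092,.102,.117)),((420,136),(.092,.102,.117)),((420,401),(.092,-.102,.117)),((52,401),(-.092,-.102,.117)),((166,87),(-.05,.145,.119)),((356,87),(.05,.145,.119))]
W=[];C=[]
for n,l,f in(("top",t,T),("side",s,S)):
    for p,c in l:
        w=onz(n,*f(*p),c[2]);W.append(w[:2]);C.append(c[:2])
W=np.array(W);C=np.array(C)
for sl in (slice(0,6),slice(6,12),slice(0,12)):
    w=W[sl];c=C[sl];H=(c-c.mean(0)).T@(w-w.mean(0));th=np.arctan2(H[0,1]-H[1,0],H[0,0]+H[1,1]);R=np.array([[np.cos(th),-np.sin(th)],[np.sin(th),np.cos(th)]]);o=w.mean(0)-R@c.mean(0)
    print(np.degrees(th),o*1e3,((w-(c@R.T+o))*1e3).round(1).tolist())
def toc(p): return np.append(R.T@(p[:2]-o),p[2])*1e3
print('hole? side',toc(onz('side',*S(450,255),.05)),'top mark',toc(onz('top',*T(178,195),.05)))
print('knob',toc(two(S(655,380),T(367,60))),'rod/handle',toc(two(S(467,380),T(355,200))),'tip',toc(two(S(467,470),T(420,213))))
print('bar',R@[0,.145]+o,'pin',R@[.114,.09]+o, 'ledge corners',toc(onz('top',*T(96,160),.05)),toc(onz('top',*T(466,195),.05)))
E
```

```text
-5.176841242914838 [458.96972542  61.24357237] [[-1.5, 1.0], [2.5, -0.4], [-2.7, 1.4], [2.2, 1.8], [-0.4, -0.5], [-0.0, -3.2]]
-5.7172215248977505 [458.91744672  55.99868599] [[-0.4, -1.9], [-1.6, -1.9], [-1.8, 7.6], [3.6, 6.9], [-3.7, -4.9], [4.0, -5.7]]
-5.444147746267601 [458.94440819  58.62050727] [[-1.9, 4.1], [2.0, 1.8], [-2.2, 4.4], [2.6, 4.0], [-1.1, 2.4], [-0.7, -0.8], [0.1, -4.2], [-1.2, -5.1], [-2.4, 4.6], [3.1, 4.8], [-3.0, -7.3], [4.6, -8.7]]
hole? side [108.45872738  71.00400026  50.        ] top mark [110.22906633  79.12038779  50.        ]
knob [212.62812231 -40.72060138  67.87280742] rod/handle [115.3238521  -42.06429182  70.10581995] tip [113.96120909 -87.40670795  51.59699189]
bar [0.47270134 0.20296643] pin [0.58096896 0.13739874] ledge corners [128.81550657 138.22200346  50.        ] [ 129.85794857 -117.63620931   50.        ]
```

```bash
python3 - <<'E'
from h import *
th=np.radians(-5.2);R=np.array([[np.cos(th),-np.sin(th)],[np.sin(th),np.cos(th)]]);o=np.array([.459,.0612])
def w(c): return np.append(R@np.array(c[:2])+o,c[2])
im=cv2.imread('pics/side0.png');it=cv2.imread('pics/top0.png')
pts=[(-.092,.102,.117),(.092,.102,.117),(.092,-.102,.117),(-.092,-.102,.117),(-.055,.145,.114),(.055,.145,.114),(.09,-.1,0),(-.09,-.1,0),(.114,.09,.114),(.174,-.0426,.069),(.114,-.0426,.069),(.114,-.0905,.052),(.096,.125,.05),(.132,.125,.05)]
out=[]
for n,g,off,k in(('side',im,(165,140),4),('top',it,(180,120),3)):
    c=cv2.resize(g[off[1]:off[1]+150+40*(n=='top'),off[0]:off[0]+180+30*(n=='top')],None,fx=k,fy=k,interpolation=cv2.INTER_CUBIC)
    for p in pts:
        u=(proj(n,w(p))-off+.5)*k-.5
        cv2.circle(c,tuple(u.astype(int)),4,(0,0,255),1)
    cv2.imwrite(f'pics/{n}0p.png',c)
E
```

```text
(no output)
```

View pics/side0p.png

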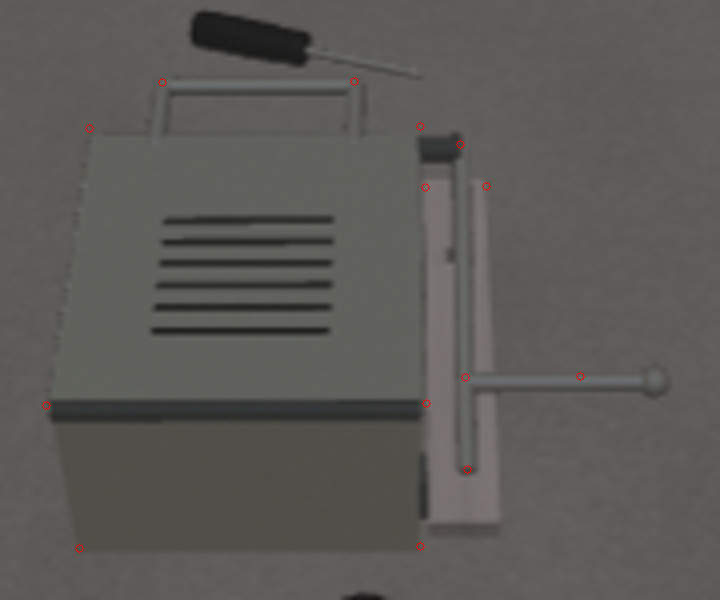

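View pics/top0p.png

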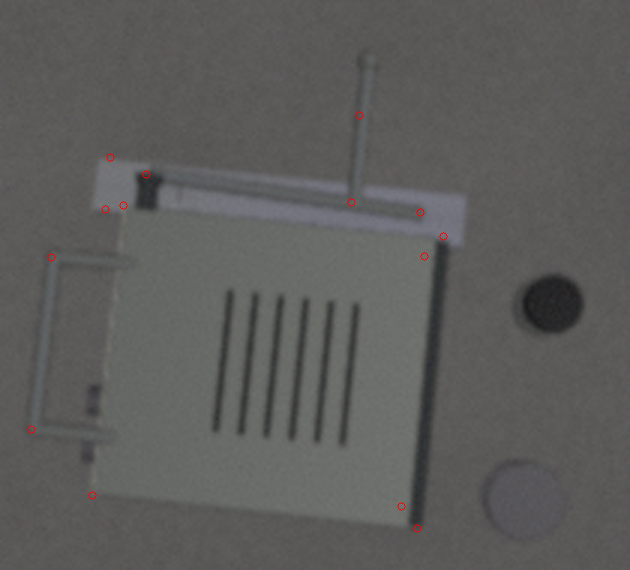

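```bash
cat >> h.py <<'E'
from scipy.spatial.transform import Rotation as Ro
TH=np.radians(-5.3);RC=np.array([[np.cos(TH),-np.sin(TH),0],[np.sin(TH),np.cos(TH),0],[0,0,1]]);OC=np.array([.459,.060,0])
def c2w(c): return RC@(np.array(c)/1e3)+OC
def w2c(w): return RC.T@(np.array(w)-OC)*1e3
def st():
    s=arm.sense(); return s,np.array(s['position']),Ro.from_euler('xyz',s['tool_rot']).as_matrix()
def goal(pc=None,tilt=0.0,zs=None,grasp=True,lean=0.0):
    """pc: case mm for the grasp point. tilt deg: body leans to +case x. lean: body leans to +case y. prints shift tool mm, rotvec deg (whole)"""
    s,p,R=st()
    x=np.array([-np.sin(np.radians(tilt)),0,-np.cos(np.radians(tilt))])
    best=None
    for sg in(1,-1):
        z=np.array([0,sg*1.,0]); Rt=RC@np.column_stack([x,np.cross(z,x),z])@np.eye(3)
        if lean: Rt=RC@Ro.from_euler('x',-lean,degrees=True).as_matrix()@RC.T@Rt
        rv=Ro.from_matrix(R.T@Rt).as_rotvec(degrees=True)
        if best is None or np.linalg.norm(rv)<np.linalg.norm(best[0]): best=(rv,Rt,sg)
    rv,Rt,sg=best
    tcp=c2w(pc)+Rt[:,0]*.019*grasp
    d=R.T@(tcp-p)*1e3
    print('t',round(s['time'],2),'grasp case',w2c(p-R[:,0]*.019).round(1),'F',np.round(s['ft_force'],1),'w',round(s['gripper_width'],2))
    print('shift tool',d.round(1),'rot',rv.round(1),'sg',sg,'q',np.round(s['qpos'],2))
E
python3 - <<'E'
from h import *
s,p,R=st();print(R.round(2));goal((0,145,200))
E
```

```text
[[-0.    0.95  0.3 ]
 [ 0.    0.3  -0.95]
 [-1.    0.   -0.  ]]
t 0.1 grasp case [-238.2 -608.9  257.2] F [ 0.9 -0.3  0.5] w 1.0
shift tool [  58.1  512.  -602.4] rot [22.8 -0.1 -0. ] sg -1 q [-1.48  0.38  1.3  -0.    1.46 -0.22]
```

```bash
python3 -m handwheel '[[-3,34,-40,0,0,0],[0,34,-40,0,0,0],[0,34,-40,0,0,0],[0,34,-40,0,0,0],[0,34,-40,0,0,0],[0,34,-40,0,0,0],[0,34,-40,0,0,0],[0,34,-40,0,0,0],[0,34,-40,0,0,0],[0,34,-40,0,0,0]]' -0.1; python3 - <<'E'
from h import *
goal((0,145,190))
E
```

```text
time: 1.35
position: [0.3734, -0.0273, 0.2406]
tool_rot: [2.872, 1.566, 1.6]
ft_force: [0.4, -1.2, 0.3]
gripper_width: 0.456
t 1.35 grasp case [-77.2 -95.  259.6] F [ 0.4 -1.2  0.3] w 0.46
shift tool [  70.7  162.7 -192. ] rot [22.4 -0.3 -0. ] sg -1 q [-0.4   0.06  1.72  0.    1.36  0.88]
```

```bash
python3 -m handwheel '[[3,33,-38,0,0,0],[3,33,-38,0,0,0],[3,33,-38,0,0,0],[3,33,-38,0,0,0],[0,25,-30,0,0,0],[0,0,0,8,0,0],[0,0,0,8,0,0],[0,0,0,6,0,0],[0,0,0,0,0,0]]' -0.1; python3 - <<'E'
from h import *
goal((0,145,190))
cv2.imwrite('pics/s1.png',vision.snapshot('side'));cv2.imwrite('pics/t1.png',vision.snapshot('top'))
E
```

```text
time: 2.48
position: [0.4711, 0.2052, 0.2264]
tool_rot: [-2.122, 1.564, 2.5]
ft_force: [-0.0, -0.6, 0.2]
gripper_width: 0.45
t 2.48 grasp case [ -1.3 145.6 245.4] F [-0.  -0.6  0.2] w 0.45
shift tool [55.4  1.7  0.8] rot [ 0.2 -0.2  0.3] sg -1 q [0.18 0.33 1.42 0.   1.4  1.84]
```

View pics/s1.png

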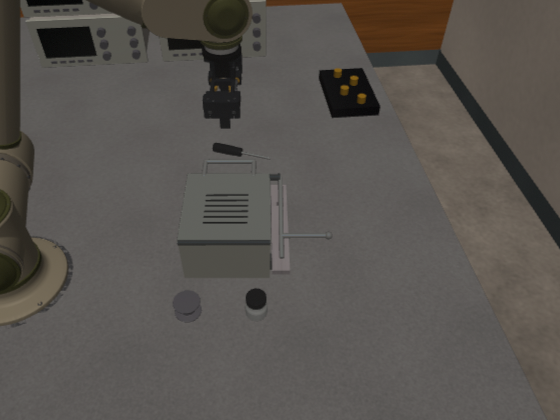

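View pics/t1.png

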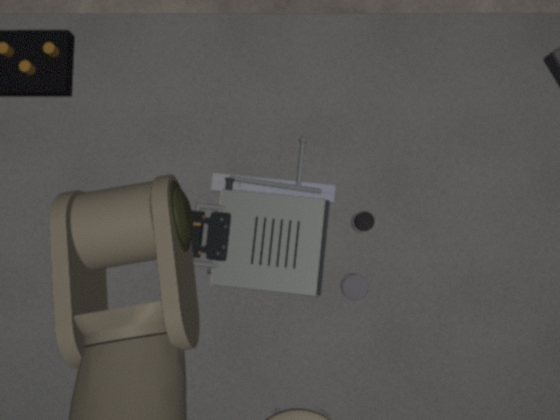

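```bash
python3 -m handwheel '[[30,2,1,0,0,0],[25,0,0,0,0,0],[20,0,0,0,0,0],[15,0,0,0,0,0],[10,0,0,0,0,0],[0,0,0,0,0,0]]' -0.1; python3 - <<'E'
from h import *
goal((0,145,114))
cv2.imwrite('pics/s2.png',vision.snapshot('side')[90:240,140:340].repeat(4,0).repeat(4,1));cv2.imwrite('pics/t2.png',vision.snapshot('top')[170:310,160:340].repeat(4,0).repeat(4,1))
E
```

```text
time: 3.32
position: [0.4731, 0.2039, 0.124]
tool_rot: [-2.386, 1.565, 2.247]
ft_force: [-0.1, -0.2, 0.1]
gripper_width: 0.446
t 3.33 grasp case [  0.8 144.6 143. ] F [-0.1 -0.2  0.1] w 0.45
shift tool [29.  -0.6 -0.3] rot [ 0.8 -0.2  0.2] sg -1 q [0.17 0.44 1.57 0.01 1.13 1.82]
```

View pics/s2.png

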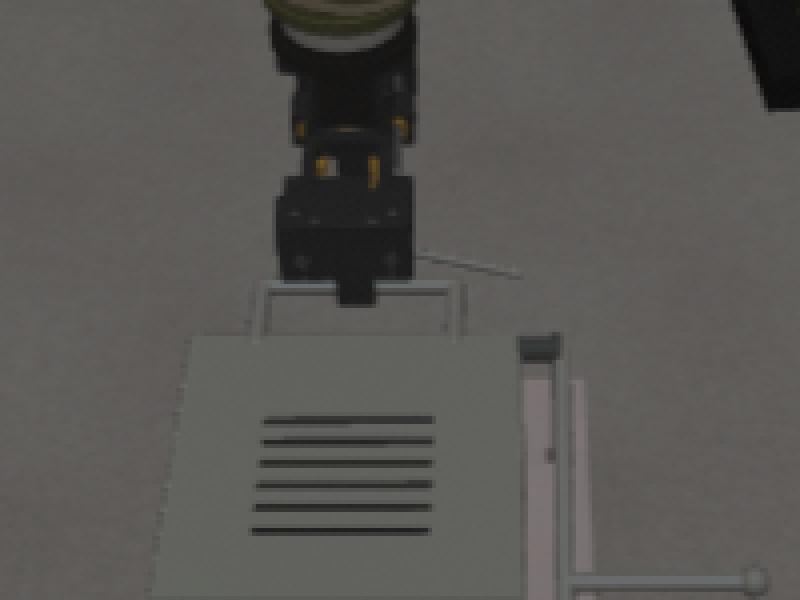

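View pics/t2.png

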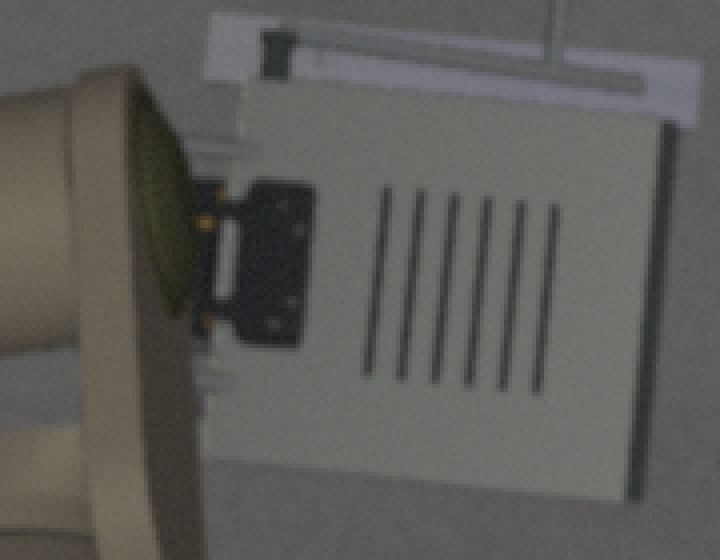

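```bash
python3 -m handwheel '[[10,0,0,0.5,0,0],[10,0,0,0.3,0,0],[8,0,0,0,0,0],[2,0,0,0,0,0]]' -0.1; python3 - <<'E'
from h import *
goal((0,145,114))
E
```

```text
time: 3.92
position: [0.4738, 0.2043, 0.0935]
tool_rot: [-3.05, 1.566, 1.569]
ft_force: [-0.3, 0.4, -1.2]
gripper_width: 0.45
t 3.92 grasp case [  1.4 144.9 112.5] F [-0.3  0.4 -1.2] w 0.45
shift tool [-1.5 -1.4  0. ] rot [-0.1 -0.3  0. ] sg -1 q [0.17 0.48 1.61 0.01 1.05 1.84]
```

```bash
python3 -m handwheel '[[-1,0,0,0,0,0],[0,0,0,0,0,0],[0,0,0,0,0,0],[0,0,0,0,0,0],[0,0,0,0,0,0]]' -1; python3 - <<'E'
from h import *
goal((0,145,114))
cv2.imwrite('pics/s3.png',vision.snapshot('side')[90:240,140:340].repeat(4,0).repeat(4,1))
E
```

```text
time: 4.55
position: [0.4739, 0.2038, 0.0949]
tool_rot: [-3.121, 1.567, 1.498]
ft_force: [-0.6, 0.4, -1.9]
gripper_width: 0.101
t 4.55 grasp case [  1.6 144.5 113.9] F [-0.6  0.4 -1.9] w 0.1
shift tool [-0.1 -1.6 -0.4] rot [-0.1 -0.2  0. ] sg -1 q [0.17 0.48 1.61 0.   1.06 1.84]
```

View pics/s3.png

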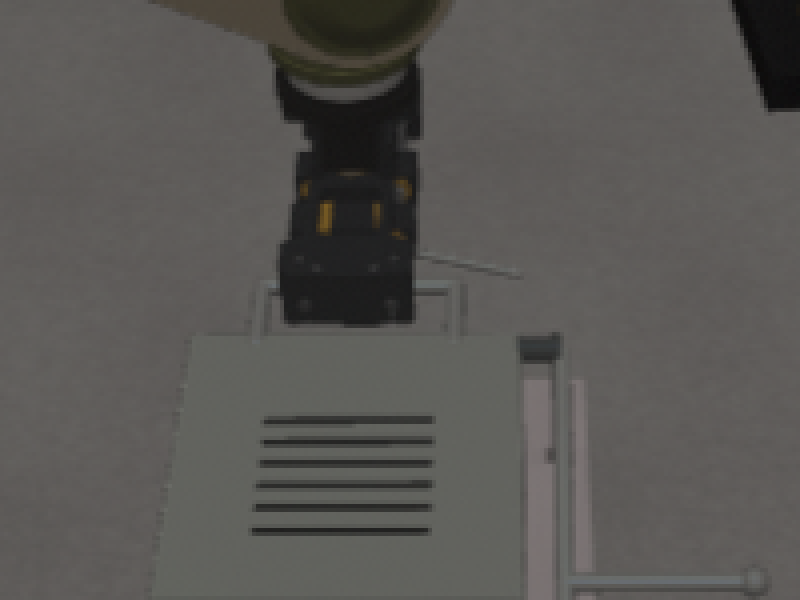

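```bash
python3 -m handwheel '[[-6,0,0,0,0,0],[-10,0,0.5,0,0,0],[-12,0,1,0,0,0],[-12,0,1.5,0,0,0]]' -1; python3 - <<'E'
from h import *
t=.16
goal((0,-100+245*np.cos(t),114+245*np.sin(t)))
E
```

```text
time: 5.1
position: [0.4735, 0.2002, 0.1366]
tool_rot: [-2.743, 1.568, 1.876]
ft_force: [1.7, -5.3, -5.3]
gripper_width: 0.094
t 5.1 grasp case [  1.5 140.9 155.6] F [ 1.7 -5.3 -5.3] w 0.09
shift tool [ 2.6 -1.5 -0.9] rot [-0.1 -0.2  0.1] sg -1 q [0.17 0.42 1.56 0.   1.16 1.83]
```

```bash
python3 -m handwheel '[[-12,0,2,0,0,0],[-12,0,2.6,0,0,0],[-11.8,0,3.2,0,0,0],[-11.7,0,3.8,0,0,0],[-11.5,0,4.4,0,0,0],[-11.2,0,5,0,0,0]]' -1; python3 - <<'E'
from h import *
t=.5
goal((0,-100+245*np.cos(t),114+245*np.sin(t)))
E
```

```text
time: 5.85
position: [0.4709, 0.1735, 0.211]
tool_rot: [-0.301, 1.563, -1.967]
ft_force: [4.1, -9.6, -10.0]
gripper_width: 0.09
t 5.85 grasp case [  1.4 114.2 230. ] F [  4.1  -9.6 -10. ] w 0.09
shift tool [-1.5 -1.4 -0.9] rot [-0.1  0.4  0.1] sg -1 q [ 0.12  0.32  1.47 -0.01  1.35  1.79]
```

```bash
python3 -m handwheel '[[-10.6,0,6.5,0,0,0],[-10.2,0,7,0,0,0],[-9.8,0,7.4,0,0,0],[-9.4,0,7.8,0,0,0],[-9,0,8,0,0,0],[-8.8,0,8.3,0,0,0],[-8.4,0,8.8,0,0,0]]' -1; python3 - <<'E'
from h import *
t=.86
goal((0,-100+245*np.cos(t),114+245*np.sin(t)))
cv2.imwrite('pics/s4.png',vision.snapshot('side'));cv2.imwrite('pics/t4.png',vision.snapshot('top'))
E
```

```text
time: 6.72
position: [0.4652, 0.1151, 0.2799]
tool_rot: [-0.37, 1.558, -2.037]
ft_force: [5.4, -7.6, -15.0]
gripper_width: 0.086
t 6.72 grasp case [  1.1  55.7 298.9] F [  5.4  -7.6 -15. ] w 0.09
shift tool [-0.8 -1.1 -4.4] rot [-0.2  0.7  0.3] sg -1 q [ 0.    0.23  1.4  -0.01  1.52  1.67]
```

View pics/s4.png

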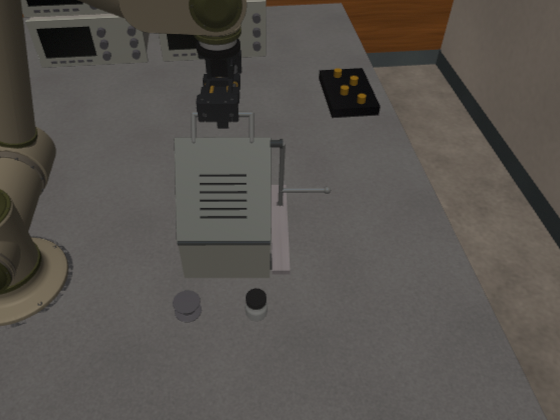

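View pics/t4.png

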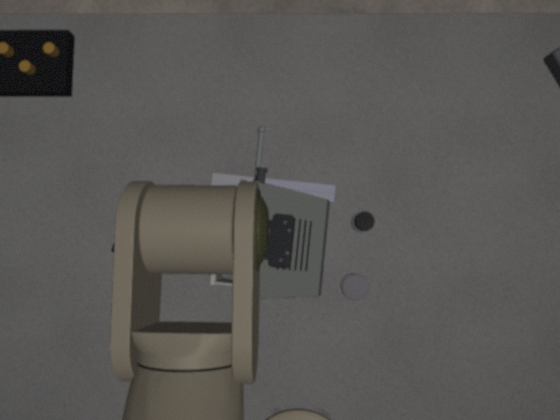

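```bash
python3 -m handwheel '[[0,0,0,0,0,0],[0,0,0,0,0,0],[0,0,0,0,0,0]]' -1;  python3 -m handwheel '[[0,0,0,0,0,0],[0,0,0,0,0,0],[0,0,0,0,0,0],[-10,0,0,0,0,0],[-25,0,0,0,0,0],[-30,0,0,0,0,0],[-30,0,0,0,0,0]]' 0.0; python3 - <<'E'
from h import *
from scipy.optimize import least_squares
P=np.array([(144.5,113.9),(140.9,155.6),(114.2,230),(55.7,298.9)])
r=least_squares(lambda c:np.hypot(*(P-c[:2]).T)-245,[-100,114]);print(r.x,r.fun)
goal((174,20,260))
cv2.imwrite('pics/s5.png',vision.snapshot('side'));cv2.imwrite('pics/t5.png',vision.snapshot('top'))
E
```

```text
time: 7.2
position: [0.4651, 0.1141, 0.2806]
tool_rot: [-0.331, 1.558, -2.0]
ft_force: [4.3, -2.4, -9.3]
gripper_width: 0.084
time: 8.07
position: [0.4642, 0.1163, 0.3815]
tool_rot: [-0.382, 1.559, -2.049]
ft_force: [-0.8, -0.0, 0.4]
gripper_width: 0.503
[-100.07455997  110.23951412] [-0.39804878  0.20667248  0.47130388 -0.34004728]
t 8.07 grasp case [1.000e-01 5.670e+01 4.005e+02] F [-0.8 -0.   0.4] w 0.5
shift tool [140.1 174.8  34.4] rot [-0.2  0.6  0.2] sg -1 q [ 0.    0.19  1.17 -0.01  1.79  1.67]
```

View pics/s5.png

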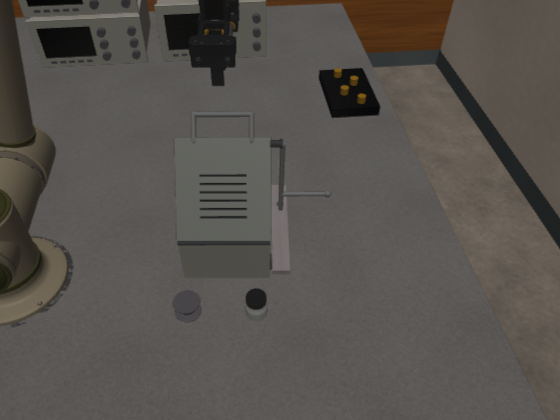

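View pics/t5.png

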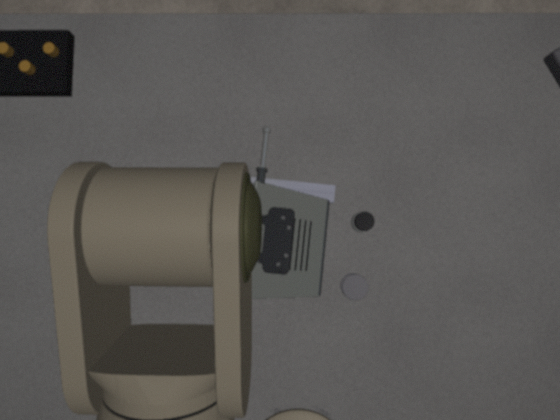

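```bash
python3 - <<'E'
from h import *
print(w2c(two((327,194),(265,131))),w2c(two((305,193.5),(265,155)) ))
# intersect side ray with plane case y? handle axis at x=174
for n,u,v in(('side',327,194),('side',305,194)):
  o,d=ray(n,u,v)
  for z in(.10,.11,.12): print(n,u,z,w2c(o+d*(z-o[2])/d[2]).round(1))
for v in(131,155): print(w2c(onz('top',265.3,v,.11)).round(1))
t=.86
print('pred handle y,z',-100+190*np.cos(t),114+190*np.sin(t)-140, [proj(n,c2w((174,-100+190*np.cos(t),114+190*np.sin(t)-140))) for n in('side','top')])
E
```

```text
[211.79909682  30.91816639 114.78821613] [164.03054457  25.75802644 121.42118787]
side 327 0.1 [215.5  46.8 100. ]
side 327 0.11 [213.6  36.3 110. ]
side 327 0.12 [211.7  25.7 120. ]
side 305 0.1 [167.8  47.1 100. ]
side 305 0.11 [166.6  36.6 110. ]
side 305 0.12 [165.3  26.1 120. ]
[212.2  30.6 110. ]
[165.2  25.8 110. ]
pred handle y,z 23.96311895116986 117.99008695010264 [array([309.12591577, 195.3602424 ]), array([266.54297284, 149.72002573])]
```

```bash
python3 -m handwheel '[[0,45,8,0,0.6,0.2],[0,45,8,0,0,0],[0,45,8,0,0,0],[0,40,6,0,0,0],[40,0,0,0,0,0],[45,0,0,0,0,0],[45,0,0,0,0,0],[40,0,0,0,0,0],[10,0,0,0,0,0],[0,0,0,0,0,0]]' 0.4; python3 - <<'E'
from h import *
goal((174,26,118))
cv2.imwrite('pics/s6.png',vision.snapshot('side'));cv2.imwrite('pics/t6.png',vision.snapshot('top'))
E
```

```text
time: 9.43
position: [0.6428, 0.0685, 0.1982]
tool_rot: [1.819, 1.564, 0.153]
ft_force: [0.5, -0.3, 0.4]
gripper_width: 0.703
t 9.43 grasp case [182.1  25.4 217.2] F [ 0.5 -0.3  0.4] w 0.7
shift tool [99.2 -8.9 -0.3] rot [-0.2 -0.1 -0.4] sg -1 q [-0.08  0.58  1.08  0.    1.48  1.59]
```

View pics/s6.png

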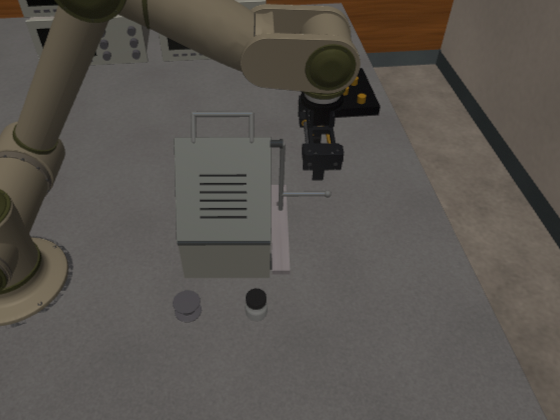

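View pics/t6.png

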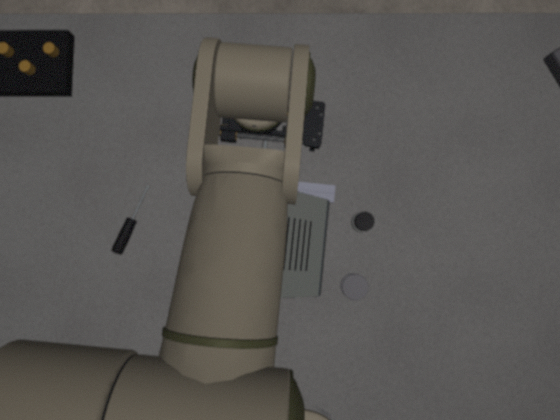

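```bash
python3 - <<'E'
from h import *
for y in(.0,.03,.07):
  o,d=ray('side',331,66); print(y,(o+d*(y-o[1])/d[1]).round(3))
# fit arm
q=[(-1.48,.381,1.298),(-.40,.06,1.72),(.18,.33,1.42),(.17,.44,1.57),(.17,.48,1.61),(.12,.32,1.47),(0,.23,1.40),(0,.19,1.17),(-.08,.58,1.08)]
p=[(.1655,-.5242,.2381),(.3734,-.0273,.2406),(.4711,.2052,.2264),(.4731,.2039,.124),(.4738,.2043,.0935),(.4709,.1735,.211),(.4652,.1151,.2799),(.4642,.1163,.3815),(.6428,.0685,.1982)]
from scipy.optimize import least_squares
q=np.array(q);p=np.array(p)
def f(v):
  off,a2,a3,r0,dz=v
  r=r0+a2*np.sin(q[:,1])+a3*np.sin(q[:,1]+q[:,2]);z=dz+a2*np.cos(q[:,1])+a3*np.cos(q[:,1]+q[:,2])
  x=r*np.cos(q[:,0])-off*np.sin(q[:,0]);y=r*np.sin(q[:,0])+off*np.cos(q[:,0])
  return np.concatenate([x-p[:,0],y-p[:,1],z-p[:,2]])
s=least_squares(f,[.118,.4,.4,0,.1]);print(s.x,abs(s.fun).max())
E
```

```text
0.0 [0.635 0.    0.455]
0.03 [0.643 0.03  0.438]
0.07 [0.653 0.07  0.415]
[ 0.11823809  0.48068007  0.35495975 -0.004247   -0.16547832] 0.03056372287036857
```

```bash
python3 - <<'E'
from h import *
q=[(-1.48,.381,1.298,1.464),(-.40,.06,1.72,1.36),(.18,.33,1.42,1.4),(.17,.44,1.57,1.13),(.17,.48,1.61,1.05),(.12,.32,1.47,1.35),(0,.23,1.40,1.52),(0,.19,1.17,1.79),(-.08,.58,1.08,1.48)]
p=[(.1655,-.5242,.2381),(.3734,-.0273,.2406),(.4711,.2052,.2264),(.4731,.2039,.124),(.4738,.2043,.0935),(.4709,.1735,.211),(.4652,.1151,.2799),(.4642,.1163,.3815),(.6428,.0685,.1982)]
from scipy.optimize import least_squares
q=np.array(q);p=np.array(p)
def f(v):
  off,a2,a3,r0,dz,ph=v
  r=r0+a2*np.sin(q[:,1])+a3*np.sin(q[:,1]+q[:,2]+ph);z=dz+a2*np.cos(q[:,1])+a3*np.cos(q[:,1]+q[:,2]+ph)
  x=r*np.cos(q[:,0])-off*np.sin(q[:,0]);y=r*np.sin(q[:,0])+off*np.cos(q[:,0])
  return np.concatenate([x-p[:,0],y-p[:,1],z-p[:,2]])
s=least_squares(f,[.118,.45,.4,0,.1,0]);print(s.x,abs(s.fun).max());print((f(s.x).reshape(3,-1)*1e3).round())
off,a2,a3,r0,dz,ph=s.x
def g(u,rt,zt): return [r0+a2*np.sin(u[0])+a3*np.sin(u[0]+u[1]+ph)-rt,dz+a2*np.cos(u[0])+a3*np.cos(u[0]+u[1]+ph)-zt]
for rt,zt in((.633,.098),(.633,.06),(.69,.09),(.71,.06)):
  t=least_squares(g,[.6,1.3],args=(rt,zt)).x; print(rt,zt,t,'forearm pitch',np.degrees(t.sum()+ph)-90)
E
```

```text
[ 0.11823809  0.53530642  0.36703269 -0.00219669 -0.11921408  0.27959739] 0.0031380877117355155
[[ 1. -1. -0.  2.  0. -0.  1.  1. -2.]
 [ 0. -2.  1. -2. -3.  2.  3.  2. -1.]
 [ 1.  2. -2. -1. -1.  2.  0. -0. -2.]]
0.633 0.098 [0.66465959 1.21633366] forearm pitch 33.7927247498465
0.633 0.06 [0.70654573 1.25473185] forearm pitch 38.39267808395215
0.69 0.09 [0.76485419 1.02956315] forearm pitch 28.832290532446365
0.71 0.06 [0.82740861 0.98599703] forearm pitch 29.920239968153666
```

```bash
python3 - <<'E'
from h import *
goal((174,26,118),tilt=8)
E
```

```text
t 9.53 grasp case [182.4  25.4 218.3] F [ 0.9 -0.2 -0.1] w 0.7
shift tool [100.  -12.1  -0.3] rot [-0.2 -0.1 -8.5] sg -1 q [-0.08  0.58  1.08  0.    1.48  1.59]
```

```bash
python3 -m handwheel '[[20,-6,0,0,0,-8.5],[0,0,0,0,0,0]]' 0.4; python3 - <<'E'
from h import *
goal((174,26,118),tilt=8)
E
```

```text
time: 9.78
position: [0.6384, 0.0691, 0.1825]
tool_rot: [-1.584, 1.435, 3.034]
ft_force: [0.2, 0.7, 0.4]
gripper_width: 0.702
t 9.78 grasp case [180.3  25.6 201.3] F [0.2 0.7 0.4] w 0.7
shift tool [83.4  5.  -0.2] rot [-0.1 -0.1 -0.2] sg -1 q [-0.08  0.65  1.    0.    1.63  1.59]
```

```bash
python3 -m handwheel '[[25,3,0,0,0,0],[20,2,0,0,0,0],[15,0,0,0,0,0],[3,0,0,0,0,0]]' 0.4; python3 - <<'E'
from h import *
goal((174,26,118),tilt=8)
cv2.imwrite('pics/s7.png',vision.snapshot('side')[60:270,160:440].repeat(2,0).repeat(2,1))
E
```

```text
time: 10.28
position: [0.6386, 0.0697, 0.1262]
tool_rot: [-1.59, 1.46, 3.028]
ft_force: [0.2, 0.8, 1.2]
gripper_width: 0.699
t 10.28 grasp case [180.   26.2 145.1] F [0.2 0.8 1.2] w 0.7
shift tool [27.6 -3.5  0.3] rot [-0.1 -0.1 -1.7] sg -1 q [-0.08  0.68  1.1   0.    1.47  1.59]
```

View pics/s7.png

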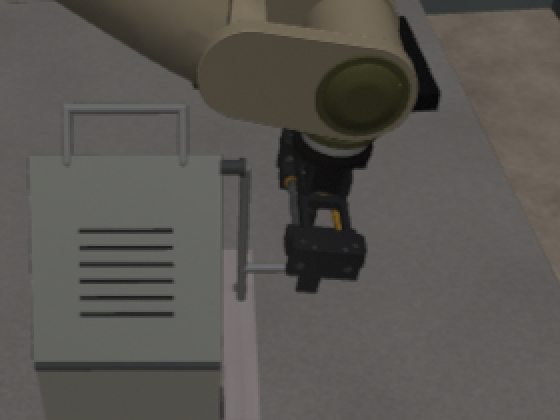

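```bash
python3 -m handwheel '[[12,-2,0,0,0,-1],[10,-2,0,0,0,-0.5],[6,0,0,0,0,0],[1,0,0,0,0,0]]' 0.4; python3 - <<'E'
from h import *
goal((174,26,118),tilt=8)
cv2.imwrite('pics/s8.png',vision.snapshot('side')[60:270,160:440].repeat(2,0).repeat(2,1))
E
```

```text
time: 10.82
position: [0.6317, 0.0705, 0.0986]
tool_rot: [-1.587, 1.438, 3.031]
ft_force: [-0.5, -0.9, 1.5]
gripper_width: 0.699
t 10.82 grasp case [173.5  26.4 117.4] F [-0.5 -0.9  1.5] w 0.7
shift tool [-0.6  0.3  0.4] rot [-0.1 -0.1 -0.4] sg -1 q [-0.08  0.7   1.14  0.    1.43  1.59]
```

View pics/s8.png

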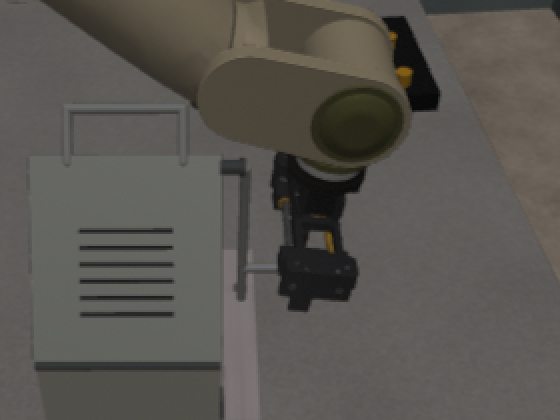

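```bash
python3 -m handwheel '[[0,0,0,0,0,0],[0,0,0,0,0,0],[0,0,0,0,0,0],[0,0,0,0,0,0],[0,0,0,0,0,0],[0,0,0,0,0,0]]' -1; python3 - <<'E'
from h import *
goal((174,26,118),tilt=8)
cv2.imwrite('pics/s9.png',vision.snapshot('side')[60:270,160:440].repeat(2,0).repeat(2,1))
E
```

```text
time: 11.62
position: [0.6323, 0.0705, 0.0995]
tool_rot: [-1.587, 1.44, 3.031]
ft_force: [0.5, -0.0, 0.8]
gripper_width: 0.086
t 11.62 grasp case [174.   26.4 118.3] F [ 0.5 -0.   0.8] w 0.09
shift tool [ 0.3 -0.1  0.4] rot [-0.1 -0.1 -0.5] sg -1 q [-0.08  0.7   1.14  0.    1.43  1.59]
```

View pics/s9.png

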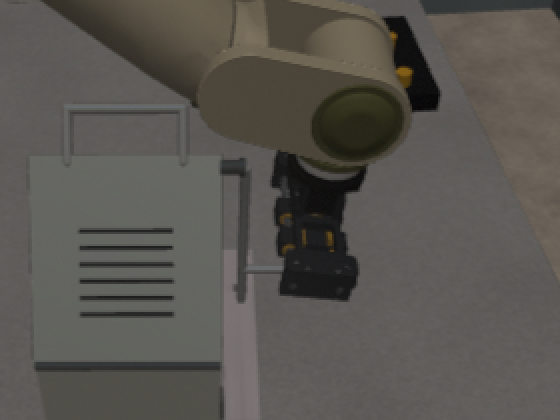

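```bash
cat >> h.py <<'E'
def handle(yt,zt):
    h=np.array([-100,114.]);t=np.array([yt,zt]);d=t-h;D=np.hypot(*d)
    m=h+d/2;n=np.array([-d[1],d[0]])/D;k=np.sqrt(190**2-(D/2)**2)
    p=m+n*k
    return t+(p-t)*50/190,np.arctan2(*(p-h)[::-1])
E
python3 - <<'E'
from h import *
for y,z in((52,60),(52,55),(52,50),(56,50),(60,50),(64,50),(68,50),(72,50),(72,45),(72,38),(76,50),(76,38)): print(y,z,handle(y,z)[0].round(1),round(handle(y,z)[1],3))
E
```

```text
52 60 [ 47.2 109.8] 0.791
52 55 [ 48.3 104.9] 0.757
52 50 [49.5 99.9] 0.723
56 50 [52.5 99.9] 0.722
60 50 [55.5 99.8] 0.72
64 50 [58.5 99.7] 0.717
68 50 [61.6 99.6] 0.714
72 50 [64.6 99.5] 0.711
72 45 [65.6 94.6] 0.68
72 38 [66.9 87.7] 0.637
76 50 [67.7 99.3] 0.707
76 38 [70.  87.6] 0.634
```

```bash
python3 -m handwheel '[[0,0,-5,0,0,0],[0,0,-5,0,0,0],[0.5,0,-5,0,0,0],[0.5,0,-5,0,0,0],[0,0,0,0,0,0]]' -1; python3 - <<'E'
from h import *
goal((174,49,108),tilt=8)
E
```

```text
time: 12.3
position: [0.6343, 0.0918, 0.0985]
tool_rot: [-1.585, 1.44, 3.033]
ft_force: [-0.3, -0.1, 0.5]
gripper_width: 0.083
t 12.3 grasp case [174.   47.8 117.3] F [-0.3 -0.1  0.5] w 0.08
shift tool [ 9.3  1.  -1.1] rot [-0.1 -0.1 -0.5] sg -1 q [-0.04  0.71  1.12  0.01  1.44  1.62]
```

```bash
for i in 1; do python3 -m handwheel '[[3,0.4,0,0,0,0],[3,0.4,0,0,0,0],[3,0.4,0,0,0,0]]' -1; done; python3 - <<'E'
from h import *
goal((174,49,104),tilt=8)
E
```

```text
time: 12.68
position: [0.6343, 0.0918, 0.0891]
tool_rot: [-1.586, 1.44, 3.032]
ft_force: [0.6, -0.0, 1.8]
gripper_width: 0.087
t 12.68 grasp case [174.1  47.8 108. ] F [ 0.6 -0.   1.8] w 0.09
shift tool [ 4.   0.3 -1.2] rot [-0.1 -0.1 -0.5] sg -1 q [-0.04  0.72  1.13  0.01  1.42  1.62]
```

```bash
python3 -m handwheel '[[2,0.3,0,0,0,0],[1.5,0.2,0,0,0,0]]' -1; python3 -m handwheel '[[1.5,0.2,0,0,0,0]]' -1;python3 -m handwheel '[[1.2,0.2,0,0,0,0]]' -1; python3 - <<'E'
from h import *
goal((174,49,104),tilt=8)
E
```

```text
time: 12.92
position: [0.6343, 0.0919, 0.0853]
tool_rot: [-1.587, 1.44, 3.031]
ft_force: [-0.2, 0.3, 1.5]
gripper_width: 0.083
time: 13.05
position: [0.6343, 0.0919, 0.0838]
tool_rot: [-1.588, 1.44, 3.03]
ft_force: [0.5, 0.5, 1.8]
gripper_width: 0.089
time: 13.18
position: [0.6343, 0.092, 0.0826]
tool_rot: [-1.588, 1.44, 3.03]
ft_force: [-0.7, -0.1, 2.3]
gripper_width: 0.085
t 13.18 grasp case [174.1  48.  101.4] F [-0.7 -0.1  2.3] w 0.08
shift tool [-2.6 -0.6 -0.9] rot [-0.1 -0.1 -0.5] sg -1 q [-0.04  0.73  1.14  0.01  1.4   1.62]
```

Lid friction is ~2 N; contact is near (handle expected at about z=100–102).

```bash
for i in 1 2 3; do :; done; python3 -m handwheel '[[1,0.1,0,0,0,0]]' -1|grep -E "posi|force"; python3 -m handwheel '[[1,0.1,0,0,0,0]]' -1|grep -E "posi|force"; python3 -m handwheel '[[0.8,0.1,0,0,0,0]]' -1|grep -E "posi|force"
```

```text
position: [0.6343, 0.0921, 0.0815]
ft_force: [0.0, 0.1, 1.8]
position: [0.6343, 0.0921, 0.0805]
ft_force: [-0.5, 0.3, 1.6]
position: [0.6343, 0.0921, 0.0797]
ft_force: [-0.6, 1.5, 2.6]
```

```bash
python3 - <<'E'
from h import *
goal((174,49,100),tilt=8)
cv2.imwrite('pics/s10.png',vision.snapshot('side')[60:270,160:440].repeat(2,0).repeat(2,1))
E
```

```text
t 13.55 grasp case [174.1  48.1  98.5] F [-0.6  1.5  2.6] w 0.08
shift tool [-1.5 -0.4 -0.8] rot [-0.1 -0.1 -0.5] sg -1 q [-0.04  0.73  1.14  0.01  1.4   1.62]
```

View pics/s10.png

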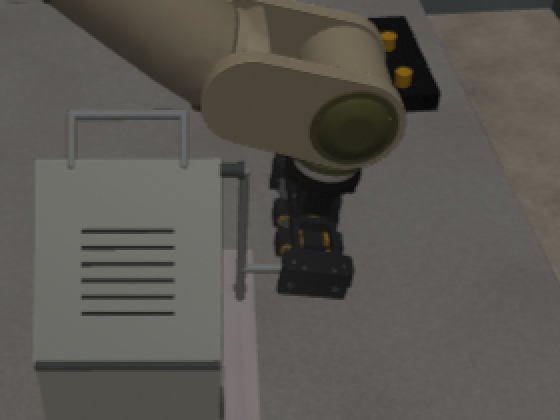

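```bash
python3 -c "
from h import *
print(w2c(onz('side',280.2,208.5,.05)))"; for i in 1; do python3 -m handwheel '[[1,0.1,0,0,0,0]]' -1|grep -E "posi|force"; python3 -m handwheel '[[1,0.1,0,0,0,0]]' -1|grep -E "posi|force"; python3 -m handwheel '[[0.8,0.1,0,0,0,0]]' -1|grep -E "posi|force"; done
```

```text
[115.23840411  52.87527682  50.        ]
position: [0.6343, 0.0922, 0.0786]
ft_force: [-0.4, 1.5, 2.7]
position: [0.6343, 0.0922, 0.0776]
ft_force: [-0.9, 1.1, 7.0]
position: [0.6344, 0.0922, 0.0775]
ft_force: [-4.0, 0.8, 10.5]
```

```bash
F='posi|force'; python3 -m handwheel '[[0.4,0,-1.5,0,0,0],[0.4,0,-1.5,0,0,0]]' -1|grep -E "$F"; python3 -m handwheel '[[0.4,0,-1.5,0,0,0],[0.4,0,-1.5,0,0,0]]' -1|grep -E "$F"
```

```text
position: [0.6345, 0.0934, 0.0776]
ft_force: [-2.2, -3.5, 4.5]
position: [0.6346, 0.0946, 0.0776]
ft_force: [-2.5, -3.5, 5.6]
```

```bash
F='posi|force'; python3 -m handwheel '[[0.4,0,-2.5,0,0,0],[0.4,0,-2.5,0,0,0]]' -1|grep -E "$F"; python3 -m handwheel '[[0.4,0,-2.5,0,0,0],[0.4,0,-2.5,0,0,0]]' -1|grep -E "$F"; python3 -m handwheel '[[0.4,0,-2.5,0,0,0],[0.4,0,-2.5,0,0,0]]' -1|grep -E "$F"
```

```text
position: [0.6349, 0.0975, 0.0776]
ft_force: [-2.2, -5.3, 5.5]
position: [0.6351, 0.1002, 0.0775]
ft_force: [-2.8, -5.0, 6.3]
position: [0.6354, 0.1027, 0.0774]
ft_force: [-2.5, -5.8, 4.0]
```

```bash
F='posi|force'; python3 -m handwheel '[[0.4,0,-2,0,0,0],[0.4,0,-2,0,0,0]]' -1|grep -E "$F"; python3 -m handwheel '[[0.4,0,-2,0,0,0],[0.4,0,-2,0,0,0]]' -1|grep -E "$F"; python3 -m handwheel '[[0.4,0,-2,0,0,0]]' -1|grep -E "$F"; python3 -m handwheel '[[0.4,0,-2,0,0,0]]' -1|grep -E "$F"
```

```text
position: [0.6355, 0.1049, 0.0769]
ft_force: [-0.9, -0.9, 0.2]
position: [0.6359, 0.1086, 0.0754]
ft_force: [-0.3, -7.3, 1.6]
position: [0.6359, 0.109, 0.075]
ft_force: [-2.8, -14.5, 4.7]
position: [0.6359, 0.1089, 0.0748]
ft_force: [-3.3, -13.8, 5.1]
```

```bash
F='posi|force'; python3 -m handwheel '[[0.5,0,1.2,0,0,0]]' -1|grep -E "$F"; python3 -m handwheel '[[1.2,0.15,-0.1,0,0,0]]' -1|grep -E "$F"; python3 -m handwheel '[[1.2,0.15,-0.2,0,0,0]]' -1|grep -E "$F"
```

```text
position: [0.6358, 0.1076, 0.0743]
ft_force: [1.0, -0.3, 0.1]
position: [0.6358, 0.1079, 0.073]
ft_force: [0.3, 0.0, 1.6]
position: [0.6359, 0.1084, 0.0716]
ft_force: [0.0, -0.6, 0.5]
```

```bash
F='posi|force'; python3 -m handwheel '[[1.2,0.15,-0.2,0,0,0],[1.2,0.15,-0.2,0,0,0]]' -1|grep -E "$F"; python3 -m handwheel '[[1.2,0.15,-0.2,0,0,0]]' -1|grep -E "$F"; python3 -m handwheel '[[1,0.15,-0.2,0,0,0]]' -1|grep -E "$F"
```

```text
position: [0.6359, 0.1092, 0.0689]
ft_force: [-0.5, -0.3, 1.9]
position: [0.636, 0.1094, 0.0676]
ft_force: [0.5, -1.0, 1.9]
position: [0.636, 0.1096, 0.0665]
ft_force: [0.5, 0.2, 1.3]
```

```bash
F='posi|force'; python3 -m handwheel '[[1,0.15,-0.2,0,0,0]]' -1|grep -E "$F"; python3 -m handwheel '[[0.8,0.1,-0.1,0,0,0]]' -1|grep -E "$F"; python3 -m handwheel '[[0.8,0.1,0,0,0,0]]' -1|grep -E "$F"
```

```text
position: [0.636, 0.1098, 0.0655]
ft_force: [-0.7, -1.5, 3.4]
position: [0.636, 0.1098, 0.0652]
ft_force: [-2.9, -1.2, 9.0]
position: [0.636, 0.1098, 0.0652]
ft_force: [-2.6, -1.0, 7.3]
```

```bash
python3 -m handwheel '[[0,0,0,0,0,0],[0,0,0,0,0,0]]' -1; python3 -m handwheel '[[0,0,0,0,0,0],[0,0,0,0,0,0],[0,0,0,0,0,0],[0,0,0,0,0,0]]' 0.2; python3 - <<'E'
from h import *
goal((174,66,86),tilt=8)
cv2.imwrite('pics/s11.png',vision.snapshot('side')[60:270,160:440].repeat(2,0).repeat(2,1))
E
```

```text
time: 17.48
position: [0.636, 0.1098, 0.0654]
tool_rot: [-1.381, 1.438, -3.053]
ft_force: [0.9, -0.6, 0.8]
gripper_width: 0.082
time: 17.98
position: [0.6357, 0.1102, 0.0645]
tool_rot: [-1.387, 1.437, -3.059]
ft_force: [0.1, 0.0, -0.1]
gripper_width: 0.512
t 17.98 grasp case [173.8  66.7  83.3] F [ 0.1  0.  -0.1] w 0.51
shift tool [-2.7 -0.3  0.4] rot [-0.6  1.3 -0.5] sg -1 q [-0.01  0.76  1.14 -0.01  1.38  1.67]
```

View pics/s11.png

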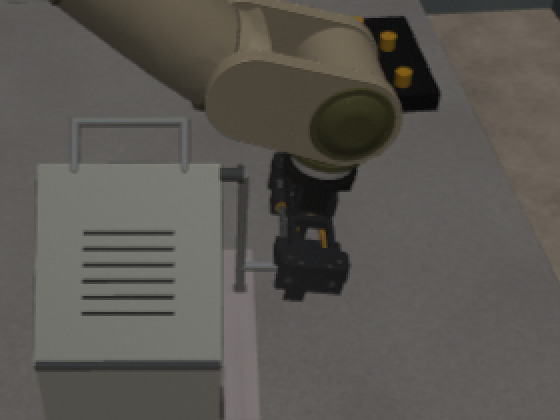

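```bash
python3 -m handwheel '[[-10,0,0,0,0,0],[-20,0,0,0,0,0],[-30,0,0,0,0,0],[-40,0,0,0,0,0],[-40,0,0,0,0,0],[-30,10,0,0,0,0],[-20,20,0,0,0,0],[0,0,0,0,0,0]]' 0.2; python3 - <<'E'
from h import *
cv2.imwrite('pics/s12.png',vision.snapshot('side'));cv2.imwrite('pics/t12.png',vision.snapshot('top'))
s=cv2.imread('pics/s12.png')[100:250,165:345];cv2.imwrite('pics/s12c.png',cv2.resize(s,None,fx=4,fy=4,interpolation=cv2.INTER_CUBIC))
for t in(.60,.63,.66,.70): print(t,[proj('side',c2w((x,-100+245*np.cos(t),114+245*np.sin(t)))).round(1) for x in(-50,50)])
for y,z in((70,38),(72,38),(72,50),):
  h,t=handle(y,z);print(y,z,'knob',proj('side',c2w((212,h[0],h[1]))).round(1),'grip',proj('side',c2w((130,h[0],h[1]))).round(1),t)
E
```

```text
time: 19.02
position: [0.6915, 0.1094, 0.2603]
tool_rot: [-1.385, 1.442, -3.057]
ft_force: [0.3, -0.3, -0.1]
gripper_width: 0.6
0.6 [array([200.1, 121.2]), array([249.5, 121. ])]
0.63 [array([199.6, 120. ]), array([249.4, 119.7])]
0.66 [array([199.2, 118.8]), array([249.3, 118.5])]
0.7 [array([198.5, 117.4]), array([249.1, 117.1])]
70 38 knob [324.1 192.2] grip [287.1 192.4] 0.638256152260205
72 38 knob [324.1 191.8] grip [287.1 192. ] 0.6370709820879964
72 50 knob [324.6 188.6] grip [287.3 188.8] 0.7105557943534553
```

View pics/s12.png

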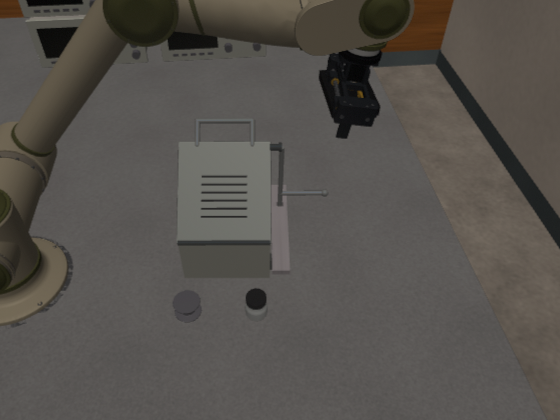

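View pics/s12c.png

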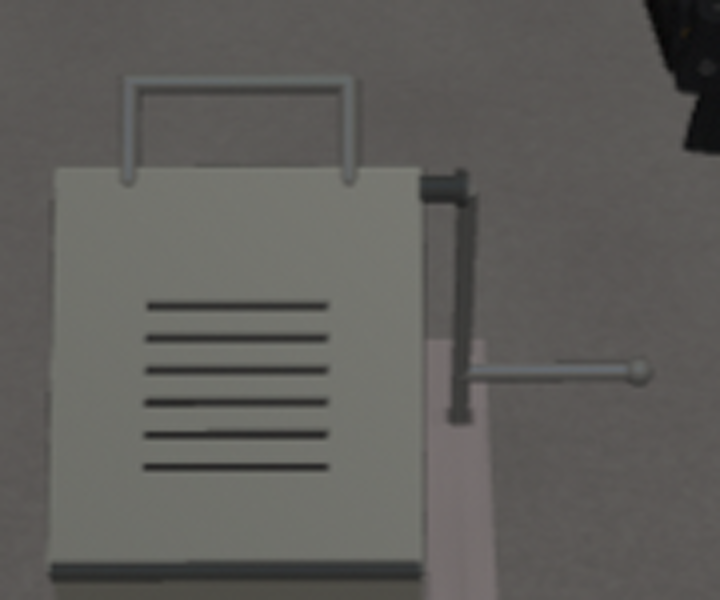

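View pics/t12.png

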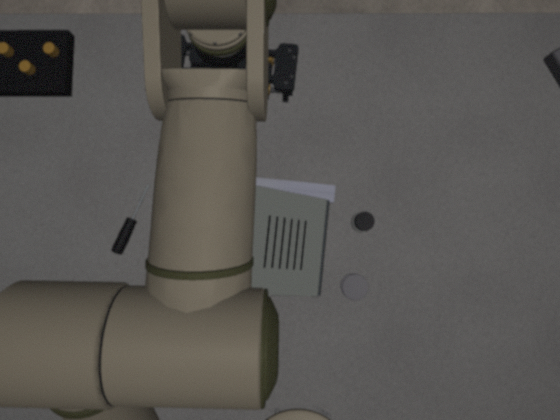

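```bash
python3 - <<'E'
from h import *
print(w2c(onz('side',279.6,205.3,.05)),w2c(onz('side',277.5,203.75,.05)))
for c in((114,66,50),(114,72,50),(114,72,38),(109,79,50),(109,65,50)): print(c,proj('side',c2w(c)))
s=cv2.imread('pics/s12.png')[175:225,255:305];cv2.imwrite('pics/s12d.png',cv2.convertScaleAbs(cv2.resize(s,None,fx=12,fy=12,interpolation=cv2.INTER_CUBIC),alpha=1.6))
E
```

```text
[114.16638263  63.10169888  50.        ] [109.53215105  68.13251995  50.        ]
(114, 66, 50) [279.49191451 204.40016218]
(114, 72, 50) [279.42063439 202.54681735]
(114, 72, 38) [279.31334906 206.27872328]
(109, 79, 50) [277.15213541 200.41319284]
(109, 65, 50) [277.29881763 204.72175274]
```

View pics/s12d.png

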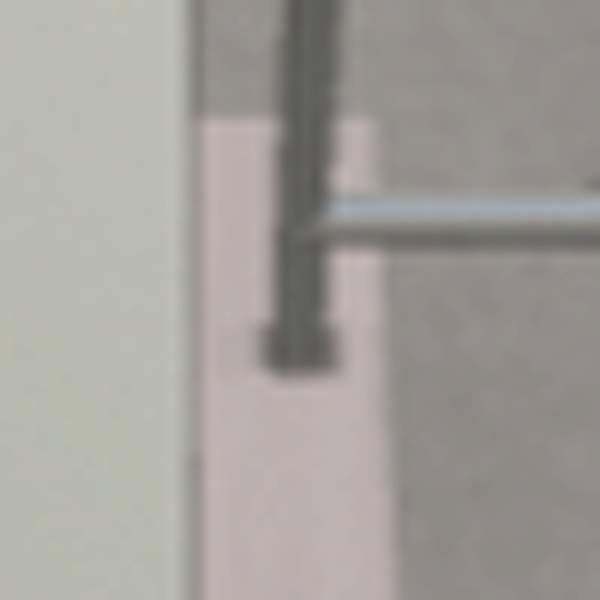

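```bash
python3 -m handwheel '[[0,0,0,0,0,0],[0,0,0,0,0,0],[0,0,0,0,0,0],[0,0,0,0,0,0]]' 0.2 | head -1; python3 - <<'E'
from h import *
a=vision.snapshot('side');b=cv2.imread('pics/s12.png')
print(np.abs(a[100:330,150:340].astype(int)-b[100:330,150:340]).max(), arm.sense()['ft_force'])
print(arm.sign_off())
E
```

```text
time: 19.62
69 [0.60153111 0.87034011 0.66321464]
the job is handed in; nothing more can be done
None
```

The lid is propped open, with the rod's tip seated in the holding hole, and the job was handed in at about 19.7 s of the 72 s allowed.

**What I did:**
- I raised the lid by its pull bar to about 0.85 rad, and it stayed there when I let go.
- I took the rod by its handle, swung it forward and lowered the tip onto the ledge, which gave about 10 N at first touch.
- I slid the tip along the ledge with 4–6 N downward until it dropped into the hole. Its front wall stopped the rod at about 14 N sideways, so I eased back and lowered it to the bottom.

**Last checks:**
- **Depth:** the tip bottomed with about 9 N at the gripper, 12.4 mm below where it had touched the ledge.
- **Lid and rod:** in the final side picture the bar matches a lid angle of 0.63 rad, and the handle's end is within 0.3 px of where it should be when seated. The close-up shows the rod standing in the hole.
- **Bystanders and arm:** the jar, spool and screwdriver look unmoved in the final pictures. The gripper is clear of everything and reads about zero force.

**What disagreed or stayed unclear:**
- The height readings were off by about 3–4 mm. The circle fitted to the lid's lift put the hinge 3.8 mm low, and the tip touched the ledge about 3 mm lower than computed. I went by the felt contact instead.
- About half a second after the final pictures I compared another side view with the earlier one. The largest single-pixel difference was 69; I put it down to image noise but did not look into it before handing in.

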